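Stand the prop leg over the hidden batten

TASK

The thin white base board in the sink cupboard is springy everywhere except over one hidden cross batten. Feel for that batten by pressing gently along the board with the closed fingertips (the board cracks at 20 newtons), then lift the steel prop leg and set it down softly, upright on its foot, on the board right over the batten, so that the board carries it without sagging or leaning. Let go of it, and leave the jug, dish, scraper and bin alone.

Things in the scene. Friction and masses are not known exactly. Their poses are not given: they have to be found in the camera images.
- board_top (a point): centre of the top of the level, springy white base board when unloaded: 23 narrow tongue-and-groove strips side by side, each 15.6 mm wide and running along x, 170 mm (x) by 360 mm (y) in all, top 36.5 mm above the floor, in a grey frame 12 mm wide, 1 mm lower; z is up. Each strip gives on its own: under a fingertip 5 mm or more at 4 N (14 mm at most), but under 2 mm over the batten.
- board: the same board, origin on the floor under its centre. The hidden batten is a firm rubber-faced bar 30 mm wide under the strips, parallel to the board's x axis, under the middle 150 mm of its width; its centre lies anywhere within 120 mm of the board's centre along y and cannot be seen or measured. The 2 or 3 strips touching it feel stiff, a band of 31 to 70 mm with the fingertip's width.
- prop_mid (a point): steel prop leg standing on the floor, 120 mm tall, 0.7 to 1 kg: smooth round steel stem 30 mm in diameter (from 20 mm above its underside to its top), red collar 44 mm in diameter below it, black round foot 60 mm in diameter and 8 mm thick. This point is on its axis, half-way up (60 mm above the underside); z points up along the stem.
- prop: the same prop leg, origin at the centre of its underside. With its axis over the middle of the stiff band it stands upright and sinks under 2 mm; off the band the board sags 4 mm or more under it, at its edge it leans.
- jug: blue plastic jug, 104 mm in diameter, 160 mm tall, beyond the board; origin at the centre of its underside. Bystander.
- dish: white ceramic dish, 110 mm in diameter, 40 mm tall, near the prop leg; origin at the centre of its underside. Bystander.
- scraper: grey flat scraper lying on the floor, handle 120 x 24 x 16 mm along its x axis, blade 50 x 70 mm at its +x end; origin under the handle's centre. Bystander.
- bin: stainless steel bin with black press-button lid, 176 mm in diameter, 217 mm tall; origin at the centre of its underside. Bystander.

How it is judged (in metres and radians):
On the way, in this order (a step that is already met when the one before it is completed fails the run):
1. the fingertips press on the board with more than 2 N while the prop leg still stands where it was (contact force between the fingers and board above 2 N and distance of prop_mid from where it was at the start of the episode below 0.01 m), for 0.03 s.
2. the prop leg is lifted clear of the floor (height (world z) of prop_mid above 0.105 m), for 0.1 s.
At the end, for the whole second after the job is handed in: the prop leg stands free and at rest on the white board, upright within 0.03 rad, with its foot wholly on the board (its axis within 55 mm of the board's centre in x and 150 mm in y), and has sunk no more than 2.8 mm below the unloaded top of the board (z of prop_mid in the frame of board_top between 0.0572 and 0.063 m and x of prop_mid in the frame of board_top between -0.055 and 0.055 m and y of prop_mid in the frame of board_top between -0.15 and 0.15 m and angle between prop_mid's own z axis and vertical below 0.03 rad and linear speed of prop below 0.02 m/s and contact force between the fingers and prop below 0.1 N); the robot touches nothing.
It fails at once if the fingers press on the board with more than 20 N (contact force between the fingers and board above 20 N).
It fails at once if the prop leg is rammed or dropped onto the board (more than 40 N) (contact force between prop and board above 40 N).
It fails at once if the prop leg is knocked over (tilted more than 0.6 rad) (angle between prop_mid's own z axis and vertical above 0.6 rad).
It fails at once if the jug, dish, scraper or bin is moved more than 20 mm (distance of any of jug, dish, scraper, bin from where it was at the start of the episode above 0.02 m).
It also fails if it takes over 72 s, if anything falls off the work surface, if the arm or the gripper's body presses on something with over 40 N, if the wrist force passes 120 N, or if a joint passes its speed limit or range.

ROBOT

A 6-joint arm with a two-finger parallel gripper is mounted at the origin on the work surface. World frame = base frame: x ahead of the robot, y to its left, z up, the work surface at z = 0. Lengths are in mm, angles in rad, forces in N, time in s.
With the tool pointing down it reaches from about 425 to 925 mm from the base axis. Payload 12.5 kg.
Tool frame: the origin (TCP) lies at the very end of the fingers, on their centre line; the grasp point (between the pads) lies 19 mm behind it; z points along the fingers, y is the line along which they close (so a half turn about z gives the same grasp; the last joint's range is limited). The gripper opens to 85 mm and grips with 20 to 120 N. Pads are 22 mm wide; open, the fingers measure 114 mm over their backs; the gripper's body (76 mm by 85 mm) begins 54 mm behind the grasp point. The pads swing forward as they close: fully open they stand 13 mm farther back than shut.
Start: joints at [1.167, 0.491, 1.559, -0, 1.092, -0.106], TCP at [183.368, 597.512, 231.327] pointing down, gripper open.
Joint ranges: [-3.1, 3.1], [-0.84, 2.19], [0.05, 2.79], [-1.13, 4.28], [0.06, 2.93], [-2.69, 2.69]. Speed limits (rad/s): [2.22, 2.22, 2.79, 3.14, 3.14, 3.14].

INTERFACE

Orientations are given as a 3x3 rotation matrix whose columns are the frame's x, y, z axes.
In Python, from plant import bot gives the robot as it stands. The module is installed in compiled form; this text tells all that it offers.
- The arm moves only by the shell command python3 -m pendant 'ROWS'. ROWS is JSON, one flat list of numbers, 7 for each row, row after row: the shift along the tool's x, y, z in cm, then the turn, a rotation vector about the tool's x, y, z in degrees, then the finger opening in cm, from 0 to 8.54. In form: [dx, dy, dz, rx, ry, rz, gripper, dx, dy, dz, rx, ry, rz, gripper, ...]. A call has 1 to 5 rows; each row is the pose to reach, as a shift and turn from the pose commanded when the call began, along the tool's axes at that moment; what a row does not reach only later rows make up. A row lasts 1/12 s, in which the tool goes at most 41.7 mm and 7.16 degrees, less where a joint would pass 70% of its speed; a pose out of reach is approached as far as the arm can. A call with a gripper value outside its range is refused whole. The fingers move at their own pace and stop on an object; the grip force is fixed at half the most. Time passes only in rows, so rows that repeat a pose let the fingers close. It gives the time, the measured TCP pose, the force, the opening and the grip force at its end, in the units of the state.
- bot.state(): the state, without advancing time (a new reading comes with each control period).
- bot.read_camera(name): name is "scene" or "side" or "wrist"; returns a dict with "pixels" (400x640x3 uint8, red, green, blue), "mtx" (3x3 intrinsics, pixels), "rvec" (rotation vector, rad) and "tvec" (3), from world to camera coordinates, as OpenCV has them. Camera axes: x right, y down, z forward; pixel columns grow to the right and rows downward; lengths in mm; the calibration is good to about 2 mm. A picture is of the moment at which its call begins. There is no depth.
- bot.sign_off(): hands the job in; it is judged then, once.
The state is a dict: "time_s": time; "q": joint angles; "joint_vel": joint speeds; "effort": joint torques, N m; "tool_pos": TCP position; "tcp_rot": TCP orientation; "wrist_force": force on the tool from outside, world axes, zero at the start; "torque": the same for the moment, N m; "finger_gap": finger opening in mm; "grip_force": force on a finger pad.
Only numpy, scipy, OpenCV 4.12 (cv2) and the standard library are available. Lean on these libraries where they do the work, as an engineer would, in place of code of your own. Each camera call takes 0.05 s, during which the arm holds its last target. There are 200 camera calls.

## Working session

There is one attempt and no reset: what is moved stays moved. The work goes in short steps, Python scripts to look and compute and a shell command to move; the robot and the scene stay as the last step left them, time stands still between calls to the robot, and variables do not carry over. Pictures are saved under pics/ and viewed, at most 10 in all, crops included, and the job is handed in when it is done.

```bash
mkdir -p pics; python3 - <<'E'
from plant import bot
import cv2,pickle
s=bot.state();print({k:s[k] for k in('time_s','tool_pos','tcp_rot','wrist_force','finger_gap')})
d={}
for n in("scene","side"):
    c=bot.read_camera(n);d[n]=c;cv2.imwrite(f"pics/{n}0.png",c["pixels"][:,:,::-1])
pickle.dump(d,open("d.pkl","wb"))
E
```

```text
{'time_s': 0.0, 'tool_pos': array([183.27177034, 597.27356934, 230.72029607]), 'tcp_rot': array([[-9.55986939e-01,  2.93408886e-01, -4.44964121e-04],
       [ 2.93409202e-01,  9.55986355e-01, -1.06298722e-03],
       [ 1.13489731e-04, -1.14675847e-03, -9.99999336e-01]]), 'wrist_force': array([ 0.76126558, -0.37117068, -0.55760372]), 'finger_gap': 85.45702337369013}
```

View pics/scene0.png

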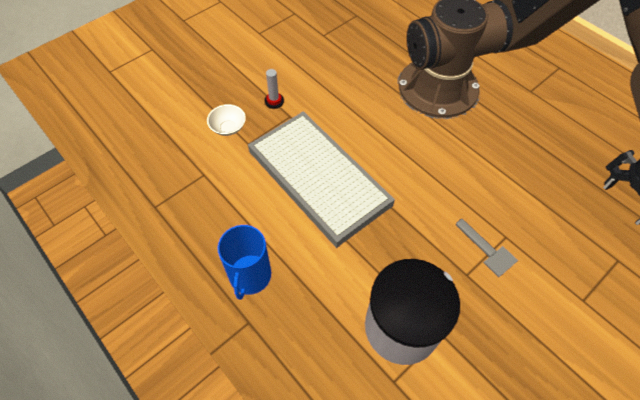

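View pics/side0.png

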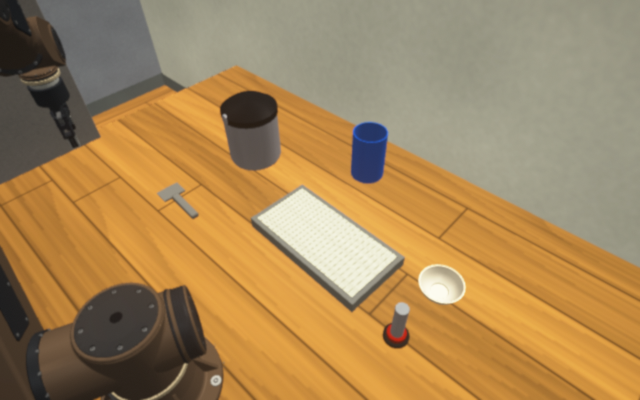

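The scene picture shows the board (corners about (303,115), (250,150), (338,241), (392,200)), the prop at (274,100), the dish (226,120), jug, bin and scraper. The side view shows the same things, with the prop at (397,335). I'll enlarge both for a closer reading.

```bash
python3 - <<'E'
import cv2
a=cv2.imread("pics/scene0.png")[60:250,195:405];cv2.imwrite("pics/sc1.png",cv2.resize(a,None,fx=3,fy=3,interpolation=cv2.INTER_CUBIC))
a=cv2.imread("pics/side0.png")[175:355,245:475];cv2.imwrite("pics/si1.png",cv2.resize(a,None,fx=3,fy=3,interpolation=cv2.INTER_CUBIC))
E
```

```text
(no output)
```

View pics/sc1.png

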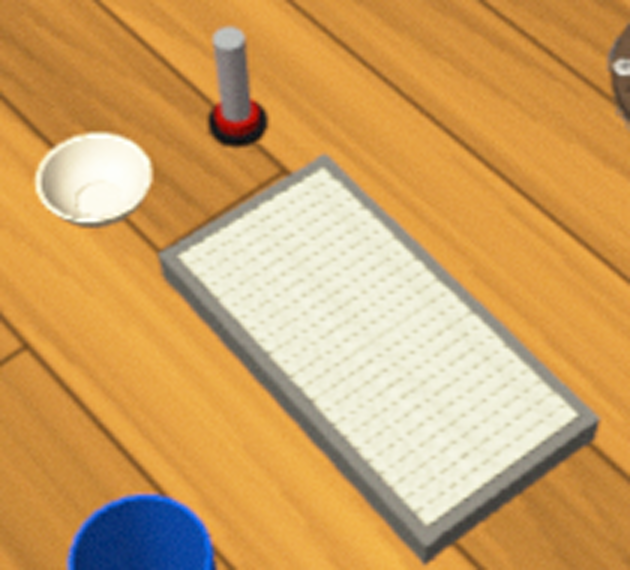

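View pics/si1.png

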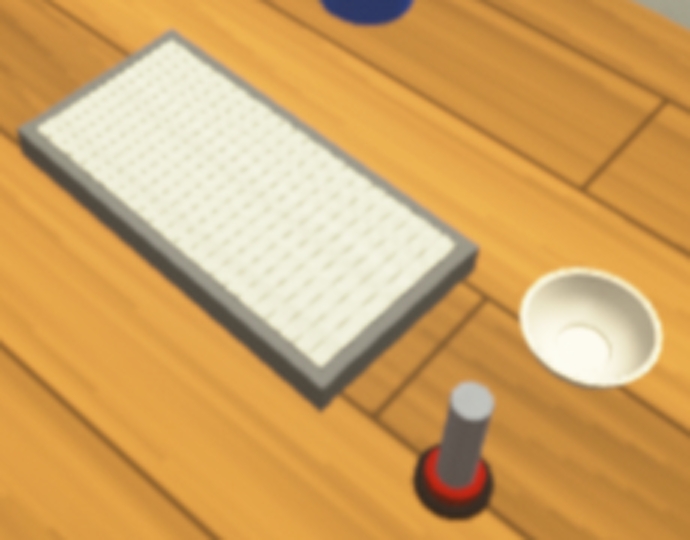

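The scene crop gives white-board corners at crop pixels (325,167), (179,258), (427,524), (579,414), and the prop top centre at (229,37). The side crop gives corners at (173,38), (38,130), (322,366), (457,244), and the prop top at (472,401).

```bash
cat > h.py <<'E'
import numpy as np,cv2
def ray(c,uv,z):
    K=np.array(c["mtx"],float);R=cv2.Rodrigues(np.array(c["rvec"],float))[0];t=np.array(c["tvec"],float).ravel()
    C=-R.T@t;d=R.T@np.linalg.solve(K,[uv[0],uv[1],1]);return (C+d*(z-C[2])/d[2])
E
python3 - <<'E'
import pickle;from h import *
np.set_printoptions(precision=1,suppress=True)
d=pickle.load(open("d.pkl","rb"))
o={"scene":(195,60),"side":(245,175)}
P={"scene":[(325,167),(179,258),(427,524),(579,414)],"side":[(322,366),(457,244),(173,38),(38,130)]}
T={"scene":[(229,37),(238,121)],"side":[(472,401),(454,481)]}
D={"scene":[(94,178)],"side":[(591,327)]}
for n in o:
    f=lambda p,z:ray(d[n],((p[0]+1)/3-.33+o[n][0],(p[1]+1)/3-.33+o[n][1]),z)
    c=np.array([f(p,36.5) for p in P[n]]);print(n,c[:,:2].tolist(),c.mean(0))
    print([np.linalg.norm(c[i]-c[(i+1)%4]) for i in range(4)])
    v=c[2]+c[3]-c[0]-c[1];print("yaw of long axis",np.degrees(np.arctan2(v[1],v[0])))
    print("prop",f(T[n][0],120),f(T[n][1],8),"dish",f(D[n][0],40))
    j={"scene":(243,243),"side":(370,132)}[n];print("jugtop",ray(d[n],j,160))
    b={"scene":(415,300),"side":(249,108)}[n];print("bintop",ray(d[n],b,215))
E
```

```text
scene [[412.66080847967703, -166.39075151356064], [585.3557246089088, -172.05551904523816], [599.5576308464842, 181.74005109897303], [429.09094990355277, 190.5225644675541]] [506.7   8.5  36.5]
[np.float64(172.78779947690268), np.float64(354.0804987491521), np.float64(170.69277035881896), np.float64(357.2912882674914)]
yaw of long axis 87.53203948625121
prop [ 421.7 -292.7  120. ] [ 423.7 -289.9    8. ] dish [ 589.2 -299.5   40. ]
jugtop [812.5 104.5 160. ]
bintop [648.8 445.6 215. ]
side [[412.80402375449495, -167.88914127818845], [581.1613745239443, -175.40221726727532], [600.099329399227, 182.12225116787363], [427.65280441000726, 187.32074802986335]] [505.4   6.5  36.5]
[np.float64(168.52490578227665), np.float64(358.0256857610834), np.float64(172.52486299221255), np.float64(355.52011440872644)]
yaw of long axis 87.28596043573918
prop [ 419.2 -292.6  120. ] [ 418.1 -294.     8. ] dish [ 583.1 -303.4   40. ]
jugtop [813.1 106.9 160. ]
bintop [607.4 400.7 215. ]
```

```bash
M="python3 -m pendant"
python3 -m pendant '[-2.25,-1.74,0,0,0,0,0,-4.5,-3.48,0,0,0,0,0,-6.75,-5.22,0,0,0,0,0,-9,-6.96,0,0,0,0,0,-11.26,-8.7,0,0,0,0,0]'
python3 -m pendant '[-2.25,-1.74,0,0,0,0,0,-4.5,-3.48,0,0,0,0,0,-6.75,-5.22,0,0,0,0,0,-9,-6.96,0,0,0,0,0,-11.26,-8.7,0,0,0,0,0]' >/dev/null
python3 -m pendant '[-2.25,-1.74,0,0,0,0,0,-4.5,-3.48,0,0,0,0,0,-6.75,-5.22,0,0,0,0,0,-9,-6.96,0,0,0,0,0,-11.26,-8.7,0,0,0,0,0]' >/dev/null
python3 -m pendant '[-2.25,-1.74,0,0,0,0,0,-4.5,-3.48,0,0,0,0,0,-6.75,-5.22,0,0,0,0,0,-9,-6.96,0,0,0,0,0,-11.26,-8.7,0,0,0,0,0]'
python3 -m pendant '[0,0,0,0,0,5,0,0,0,0,0,0,10,0,0,0,0,0,0,15,0,0,0,0,0,0,20,0,0,0,0,0,0,25.2,0]' >/dev/null
python3 -m pendant '[0,0,2,0,0,5,0,0,0,4,0,0,10,0,0,0,6,0,0,15,0,0,0,8,0,0,20,0,0,0,10,0,0,25.2,0]' >/dev/null
python3 -m pendant '[0,0,1,0,0,5,0,0,0,2,0,0,10,0,0,0,3,0,0,15,0,0,0,4,0,0,20,0,0,0,5,0,0,25.1,0]'
python3 -m pendant '[0,0,0,0,0,0,0,0,0,0,0,0,0,0]'
```

```text
time_s: 0.52
tool_pos: [265.9, 480.1, 231.0]
tcp_rot: [[-0.956, 0.293, -0.0], [0.293, 0.956, -0.0], [0.0, -0.0, -1.0]]
wrist_force: [0.2, 0.7, 0.3]
finger_gap: 25.3
grip_force: 0.0
time_s: 1.77
tool_pos: [512.4, 131.3, 231.2]
tcp_rot: [[-0.956, 0.294, -0.0], [0.294, 0.956, 0.0], [0.0, -0.0, -1.0]]
wrist_force: [0.1, 1.4, 0.1]
finger_gap: 0.2
grip_force: 0.0
time_s: 3.02
tool_pos: [511.7, 132.7, 80.6]
tcp_rot: [[0.049, 0.999, -0.0], [0.999, -0.049, 0.0], [0.0, -0.0, -1.0]]
wrist_force: [0.4, 0.8, -0.1]
finger_gap: 0.2
grip_force: 0.0
time_s: 3.18
tool_pos: [511.6, 132.7, 81.0]
tcp_rot: [[0.042, 0.999, -0.001], [0.999, -0.042, -0.0], [-0.0, -0.001, -1.0]]
wrist_force: [0.3, 0.4, -0.4]
finger_gap: -0.2
grip_force: 0.0
```

```bash
python3 -m pendant '[0,0,2,0,0,0,0,0,0,4,0,0,0,0,0,0,4.3,0,0,0,0,0,0,4.3,0,0,0,0]' | grep -E "tool_pos|wrist"
python3 -m pendant '[0,0,0.1,0,0,0,0,0,0,0.2,0,0,0,0,0,0,0.2,0,0,0,0,0,0,0.2,0,0,0,0]' | grep -E "tool_pos|wrist"
python3 -m pendant '[0,0,0.05,0,0,0,0,0,0,0.1,0,0,0,0,0,0,0.1,0,0,0,0,0,0,0.1,0,0,0,0]' | grep -E "tool_pos|wrist"
```

```text
tool_pos: [511.6, 132.7, 38.0]
wrist_force: [-0.0, 0.2, 0.1]
tool_pos: [512.1, 132.7, 37.0]
wrist_force: [0.6, -0.0, -0.1]
tool_pos: [512.0, 132.7, 35.4]
wrist_force: [0.9, 0.0, 1.8]
```

```bash
python3 -m pendant '[0,0,0.05,0,0,0,0,0,0,0.1,0,0,0,0,0,0,0.1,0,0,0,0,0,0,0.1,0,0,0,0]' | grep -E "tool_pos|wrist"
python3 -m pendant '[0,0,0,0,0,0,0,0,0,0,0,0,0,0]' | grep -E "tool_pos|wrist"
```

```text
tool_pos: [512.0, 132.7, 34.3]
wrist_force: [1.3, -0.1, 2.4]
tool_pos: [512.0, 132.7, 34.4]
wrist_force: [1.9, 0.6, 2.5]
```

```bash
python3 -m pendant '[0,0,-0.6,0,0,0,0,-1.5,0,-0.6,0,0,0,0,-1.5,0,-0.2,0,0,0,0,-1.5,0,-0.07,0,0,0,0,-1.5,0,-0.07,0,0,0,0]' | grep -E "tool_pos|wrist"
for i in 1 2 3 4; do python3 -m pendant '[0,0,-0.6,0,0,0,0,-1.5,0,-0.6,0,0,0,0,-1.5,0,-0.15,0,0,0,0,-1.5,0,0,0,0,0,0,-1.5,0,0,0,0,0,0]' | grep -E "tool_pos|wrist"; done
```

```text
tool_pos: [511.0, 117.2, 35.1]
wrist_force: [-1.7, -9.6, 9.2]
tool_pos: [510.5, 102.6, 35.0]
wrist_force: [-2.2, -8.0, 10.6]
tool_pos: [509.9, 87.7, 35.0]
wrist_force: [-1.6, -7.0, 11.3]
tool_pos: [509.2, 72.8, 34.9]
wrist_force: [-1.7, -8.1, 11.6]
tool_pos: [508.6, 57.8, 34.8]
wrist_force: [-1.1, -9.9, 10.7]
```

```bash
for i in 1 2; do python3 -m pendant '[0,0,0,0,0,0,0,0,0,0,0,0,0,0,0,0,0,0,0,0,0]' | grep -E "tool_pos|wrist"; done
python3 -m pendant '[0,0,-0.4,0,0,0,0,0,0,-0.4,0,0,0,0,0,0,-0.4,0,0,0,0]' | grep -E "tool_pos|wrist"
```

```text
tool_pos: [508.7, 58.0, 35.1]
wrist_force: [-1.0, -6.2, 9.5]
tool_pos: [508.7, 58.0, 35.1]
wrist_force: [-0.7, -7.2, 10.0]
tool_pos: [508.3, 58.4, 38.7]
wrist_force: [-0.4, 0.7, -0.1]
```

```bash
python3 -m pendant '[0,0,0.1,0,0,0,0,0,0,0.2,0,0,0,0,0,0,0.25,0,0,0,0]' | grep -E "tool_pos|wrist"
python3 -m pendant '[0,0,0.05,0,0,0,0,0,0,0.05,0,0,0,0]' | grep -E "tool_pos|wrist"
python3 -m pendant '[0,0,0.05,0,0,0,0,0,0,0.05,0,0,0,0]' | grep -E "tool_pos|wrist"
python3 -m pendant '[0,0,0.05,0,0,0,0,0,0,0.05,0,0,0,0]' | grep -E "tool_pos|wrist"
```

```text
tool_pos: [508.3, 58.0, 36.1]
wrist_force: [-0.5, 1.8, 2.8]
tool_pos: [508.4, 57.9, 36.0]
wrist_force: [-1.3, 2.5, 3.7]
tool_pos: [508.4, 57.9, 35.6]
wrist_force: [-2.2, 2.8, 6.1]
tool_pos: [508.4, 57.9, 35.3]
wrist_force: [-2.9, 3.3, 9.7]
```

```bash
for i in 1 2 3; do python3 -m pendant '[0,0,-0.5,0,0,0,0,-1,0,-0.5,0,0,0,0,-1,0,-0.5,0,0,0,0,-1,0,-0.15,0,0,0,0,-1,0,0,0,0,0,0]' >/dev/null; python3 -m pendant '[0,0,0,0,0,0,0]' | grep -E "tool_pos|wrist"; done
```

```text
tool_pos: [508.0, 47.6, 34.5]
wrist_force: [0.4, -0.9, 1.1]
tool_pos: [507.6, 37.7, 34.6]
wrist_force: [-1.1, -2.5, 1.5]
tool_pos: [507.1, 27.7, 34.6]
wrist_force: [0.3, -1.6, 2.1]
```

```bash
python3 -m pendant '[0,0,-0.5,0,0,0,0,2.5,0,-0.5,0,0,0,0,2.5,0,-0.5,0,0,0,0,2.5,0,-0.15,0,0,0,0,2.5,0,0,0,0,0,0]' >/dev/null; python3 -m pendant '[0,0,0,0,0,0,0]' | grep -E "tool_pos|wrist"
python3 -m pendant '[0,0,-0.5,0,0,0,0,-0.25,0,-0.5,0,0,0,0,-0.25,0,-0.5,0,0,0,0,-0.25,0,-0.15,0,0,0,0,-0.25,0,0,0,0,0,0]' >/dev/null; python3 -m pendant '[0,0,0,0,0,0,0]' | grep -E "tool_pos|wrist"
python3 -m pendant '[0,0,-0.5,0,0,0,0,3,0,-0.5,0,0,0,0,6.95,0,-0.5,0,0,0,0,6.95,0,-0.5,0,0,0,0,6.95,0,-0.15,0,0,0,0]' >/dev/null; python3 -m pendant '[0,0,0.15,0,0,0,0,0,0,0.15,0,0,0,0]' | grep -E "tool_pos|wrist"
python3 -m pendant '[0,0,-0.5,0,0,0,0,0.3,0,-0.5,0,0,0,0,0.3,0,-0.5,0,0,0,0,0.3,0,-0.15,0,0,0,0,0.3,0,0,0,0,0,0]' >/dev/null; python3 -m pendant '[0,0,0,0,0,0,0]' | grep -E "tool_pos|wrist"
python3 -m pendant '[0,0,-0.5,0,0,0,0,0.3,0,-0.5,0,0,0,0,0.3,0,-0.5,0,0,0,0,0.3,0,-0.15,0,0,0,0,0.3,0,0,0,0,0,0]' >/dev/null; python3 -m pendant '[0,0,0,0,0,0,0]' | grep -E "tool_pos|wrist"
python3 -m pendant '[0,0,-2,0,0,0,8.5,0,0,-4,0,0,0,8.5,0,0,-6,0,0,0,8.5,0,0,-9,0,0,0,8.5,0,0,-12,0,0,0,8.5]'
```

```text
tool_pos: [508.1, 52.5, 34.7]
wrist_force: [-0.0, 1.2, 1.0]
tool_pos: [508.1, 50.1, 34.6]
wrist_force: [0.6, -1.4, 0.7]
tool_pos: [511.1, 119.1, 34.7]
wrist_force: [-0.3, 2.5, 0.4]
tool_pos: [511.5, 122.5, 34.6]
wrist_force: [0.8, -1.8, 1.1]
tool_pos: [511.5, 125.8, 34.6]
wrist_force: [0.2, 1.1, 1.5]
time_s: 12.77
tool_pos: [510.9, 125.6, 155.6]
tcp_rot: [[0.045, 0.999, -0.002], [0.999, -0.045, -0.0], [-0.0, -0.002, -1.0]]
wrist_force: [-0.5, -0.6, 0.4]
finger_gap: 60.5
grip_force: 0.0
```

```bash
for i in 1 2 3; do python3 -m pendant '[-2.8,-0.48,0,0,0,0,8.5,-5.6,-0.96,0,0,0,0,8.5,-8.4,-1.43,0,0,0,0,8.5,-11.2,-1.91,0,0,0,0,8.5,-14.06,-2.39,0,0,0,0,8.5]' | grep tool_pos; done
python3 -m pendant '[0,0,0,0,0,0,8.5,0,0,0,0,0,0,8.5]'
python3 - <<'E'
from plant import bot
import cv2,pickle
from h import *
d={}
for n in("wrist","side"):
    c=bot.read_camera(n);d[n]=c;cv2.imwrite(f"pics/{n}2.png",c["pixels"][:,:,::-1])
a=cv2.imread("pics/side2.png")[215:365,320:480];b=cv2.resize(a,None,fx=3,fy=3)
w=cv2.resize(cv2.imread("pics/wrist2.png"),None,fx=.5,fy=.5)
o=np.zeros((450,800,3),np.uint8);o[:200,:320]=w;o[:,320:]=b
cv2.imwrite("pics/c2.png",o);pickle.dump(d,open("d2.pkl","wb"))
E
```

```text
tool_pos: [480.8, -14.8, 154.9]
tool_pos: [450.6, -154.3, 154.9]
tool_pos: [420.3, -293.7, 154.8]
time_s: 14.18
tool_pos: [420.4, -293.4, 154.6]
tcp_rot: [[0.047, 0.999, -0.0], [0.999, -0.047, 0.001], [0.001, -0.0, -1.0]]
wrist_force: [-1.0, 0.4, -0.2]
finger_gap: 84.9
grip_force: 0.0
```

View pics/wrist2.png

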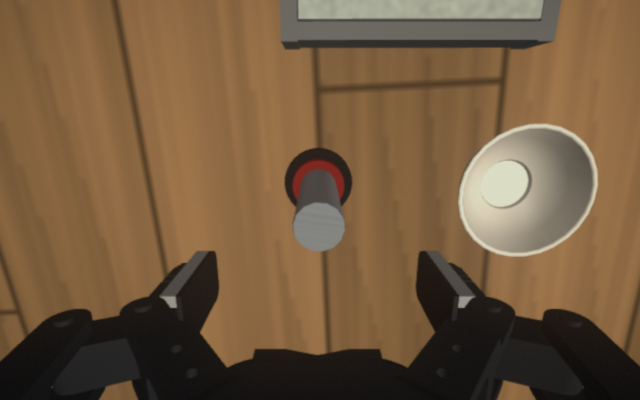

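The wrist view shows the prop between the open fingers, with its top centre at (319,227). The dish is well to the right of the right finger. I'll compare the prop and dish with the calibration.

```bash
python3 - <<'E'
import pickle;from h import *
c=pickle.load(open("d2.pkl","rb"))["wrist"]
print(ray(c,(319,227),120),ray(c,(319,181),8),ray(c,(529,190),40),ray(c,(298,20),36.5),ray(c,(543,20),36.5))
E
```

```text
[ 421.98453143 -291.88887588  120.        ] [ 422.65302333 -290.76306261    8.        ] [ 587.81148879 -298.61200285   40.        ] [ 413.34863195 -168.31392055   36.5       ] [ 584.76954278 -176.42131712   36.5       ]
```

```bash
python3 -m pendant '[0.15,0.1,2,0,0,0,8.5,0.15,0.1,4,0,0,0,8.5,0.15,0.1,6,0,0,0,8.5,0.15,0.1,8,0,0,0,8.5,0.15,0.1,8.85,0,0,0,8.5]' | grep -E "tool_pos|wrist"
python3 -m pendant '[0,0,0,0,0,0,2.8,0,0,0,0,0,0,2.8,0,0,0,0,0,0,2.8,0,0,0,0,0,0,2.8,0,0,0,0,0,0,2.8]' 
python3 -m pendant '[0,0,0,0,0,0,2,0,0,0,0,0,0,1,0,0,0,0,0,0,0,0,0,0,0,0,0,0,0,0,0,0,0,0,0]'
```

```text
tool_pos: [421.8, -289.3, 64.6]
wrist_force: [-0.1, 0.6, 0.4]
time_s: 15.12
tool_pos: [422.1, -291.1, 67.5]
tcp_rot: [[0.044, 0.999, 0.001], [0.999, -0.044, -0.001], [-0.001, 0.001, -1.0]]
wrist_force: [-4.8, -0.3, 10.4]
finger_gap: 28.8
grip_force: 45.9
time_s: 15.53
tool_pos: [422.0, -291.2, 67.5]
tcp_rot: [[0.045, 0.999, 0.001], [0.999, -0.045, -0.001], [-0.001, 0.001, -1.0]]
wrist_force: [-2.7, 0.6, 6.9]
finger_gap: 28.7
grip_force: 58.4
```

```bash
python3 -m pendant '[0,0,-1,0,0,0,0,0,0,-3,0,0,0,0,0,0,-5,0,0,0,0,0,0,-7,0,0,0,0,0,0,-8,0,0,0,0]' 
python3 -m pendant '[0,0,0,0,0,0,0,0,0,0,0,0,0,0,0,0,0,0,0,0,0]' 
python3 - <<'E'
from plant import bot
import cv2
c=bot.read_camera("side");cv2.imwrite("pics/s3.png",cv2.resize(c["pixels"][180:380,300:500,::-1],None,fx=3,fy=3))
E
```

```text
time_s: 15.95
tool_pos: [422.3, -291.1, 148.8]
tcp_rot: [[0.045, 0.999, 0.002], [0.999, -0.045, -0.001], [-0.001, 0.002, -1.0]]
wrist_force: [0.9, 0.6, -8.8]
finger_gap: 28.7
grip_force: 61.1
time_s: 16.2
tool_pos: [421.7, -290.6, 145.5]
tcp_rot: [[0.045, 0.999, -0.001], [0.999, -0.045, 0.001], [0.001, -0.001, -1.0]]
wrist_force: [-0.3, 0.1, -8.0]
finger_gap: 28.7
grip_force: 61.1
```

View pics/s3.png

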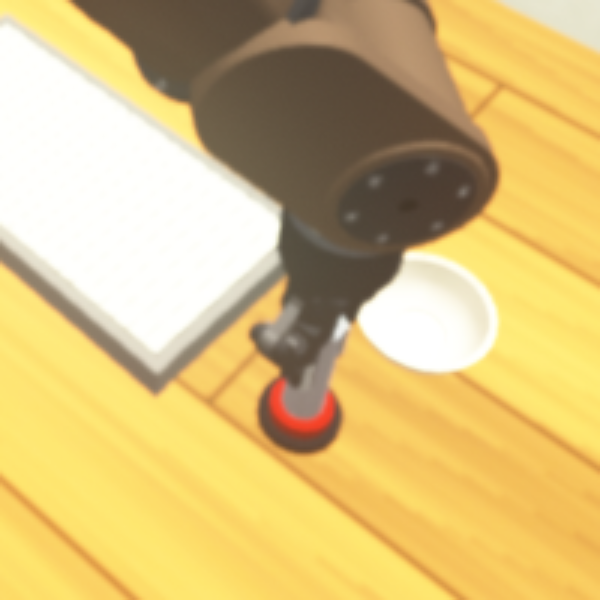

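The side view shows the prop held upright and clear of the floor, with its foot at crop pixel (300,415). I'll carry it to the batten.

```bash
for i in 1 2 3; do python3 -m pendant '[2,0.37,0,0,0,0,0,4.7,0.87,0,0,0,0,0,7.4,1.38,0,0,0,0,0,10.1,1.88,0,0,0,0,0,12.69,2.36,0,0,0,0,0]' | grep tool_pos; done
python3 -m pendant '[0,0,1,0,0,0,0,0,0,2,0,0,0,0,0,0,3,0,0,0,0,0,0,3.5,0,0,0,0,0,0,3.5,0,0,0,0]'
python3 -m pendant '[0,0,0,0,0,0,0,0,0,0,0,0,0,0,0,0,0,0,0,0,0]'
```

```text
tool_pos: [451.1, -163.9, 145.4]
tool_pos: [480.4, -38.1, 145.5]
tool_pos: [509.6, 87.5, 145.4]
time_s: 17.92
tool_pos: [509.0, 85.4, 109.8]
tcp_rot: [[0.046, 0.999, -0.003], [0.999, -0.046, -0.0], [-0.0, -0.003, -1.0]]
wrist_force: [0.6, 0.6, -7.5]
finger_gap: 28.9
grip_force: 60.3
time_s: 18.17
tool_pos: [510.1, 85.8, 111.9]
tcp_rot: [[0.045, 0.999, 0.001], [0.999, -0.045, 0.0], [0.0, 0.001, -1.0]]
wrist_force: [0.6, -0.5, -7.8]
finger_gap: 28.8
grip_force: 60.3
```

```bash
python3 -m pendant '[0,0,0.15,0,0,0,0,0,0,0.3,0,0,0,0,0,0,0.45,0,0,0,0,0,0,0.55,0,0,0,0,0,0,0.55,0,0,0,0]' | grep -E "tool_pos|wrist"
for i in 1 2 3; do python3 -m pendant '[0,0,0.05,0,0,0,0,0,0,0.1,0,0,0,0,0,0,0.1,0,0,0,0,0,0,0.1,0,0,0,0]' | grep -E "tool_pos|wrist"; done
```

```text
tool_pos: [509.8, 86.1, 105.8]
wrist_force: [-0.9, -0.1, -8.1]
tool_pos: [509.9, 86.1, 105.0]
wrist_force: [0.7, 0.1, -8.8]
tool_pos: [509.9, 86.1, 104.1]
wrist_force: [-0.0, 0.7, -6.5]
tool_pos: [510.0, 86.2, 103.3]
wrist_force: [-1.0, 2.0, 0.6]
```

```bash
python3 -m pendant '[0,0,0,0,0,0,0,0,0,0,0,0,0,0]' | grep -E "tool_pos|wrist"
python3 -m pendant '[0,0,0,0,0,0,3.5,0,0,0,0,0,0,5,0,0,0,0,0,0,8.5,0,0,0,0,0,0,8.5,0,0,0,0,0,0,8.5]' | grep -E "tool_pos|wrist|gap"
python3 -m pendant '[0,0,0,0,0,0,8.5,0,0,-0.5,0,0,0,8.5,0,0,-2,0,0,0,8.5,0,0,-5,0,0,0,8.5,0,0,-8,0,0,0,8.5]' | grep -E "tool_pos|wrist|gap"
python3 -m pendant '[0,0,-3,0,0,0,8.5,0,0,-6,0,0,0,8.5,0,0,-9,0,0,0,8.5,0,0,-9,0,0,0,8.5,0,0,-9,0,0,0,8.5]' | grep -E "tool_pos|wrist|gap"
python3 - <<'E'
from plant import bot
import cv2,pickle
d={}
for n in("side","scene","wrist"):
    c=bot.read_camera(n);d[n]=c
pickle.dump(d,open("d4.pkl","wb"))
f=lambda n,x,y,w,h:cv2.resize(d[n]["pixels"][y:y+h,x:x+w,::-1],(400,400),interpolation=cv2.INTER_CUBIC)
cv2.imwrite("pics/e4.png",cv2.hconcat([f("side",270,150,100,100),f("wrist",120,0,400,400)]))
E
```

```text
tool_pos: [510.0, 86.2, 103.2]
wrist_force: [-0.6, 1.4, 0.6]
tool_pos: [509.9, 86.1, 103.0]
wrist_force: [-0.3, -0.5, -0.1]
finger_gap: 80.8
tool_pos: [509.3, 86.1, 183.7]
wrist_force: [0.9, 0.6, 1.1]
finger_gap: 85.0
tool_pos: [510.1, 86.1, 274.6]
wrist_force: [0.2, -0.4, -0.7]
finger_gap: 85.3
```

View pics/e4.png

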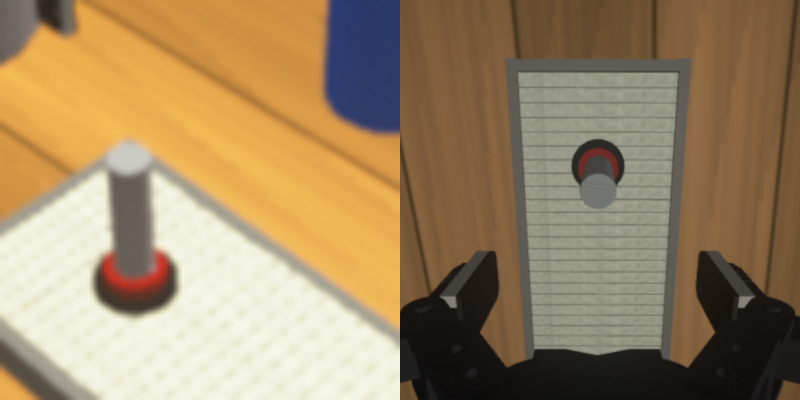

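The prop stands alone on the board. In the wrist image its top centre is at about (318,191) and its foot centre at about (318,166). I'll check upright and position.

```bash
python3 - <<'E'
import pickle;from h import *
d=pickle.load(open("d4.pkl","rb"))
c=d["wrist"];print(ray(c,(318,191),155.5),ray(c,(318,166),44))
c=d["side"];print(ray(c,(270+129/4,150+158/4),155.5),ray(c,(270+135/4,150+280/4),44))
E
```

```text
[510.53374129  87.26687502 155.5       ] [510.79063077  87.40547476  44.        ]
[508.29818541  85.1157763  155.5       ] [504.96442579  83.09474386  44.        ]
```

```bash
python3 -c "
from plant import bot
print(bot.sign_off())"
```

```text
the job is handed in; nothing more can be done
None
```

I found the batten at about y = 86 mm in the world frame, set the prop leg down softly over it, let go and handed the job in; the camera check showed it upright, it sank about 1 mm as it was set down, and the hand-in gave no pass/fail verdict.

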